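Gauge the gap of a power contact clip

TASK

Take the yellow-handled taper gauge out of its blue stand and slide its steel blade straight down between the two copper plates of the red contact clip until it drags snugly on both plates, without forcing the plates apart. Finish while still holding the gauge upright by its handle at that depth, so the gap can be read; leave the white clip, the power supply, the screwdriver and the screw tray alone.

Things in the scene. Friction and masses are not known exactly. Their poses are not given: they have to be found in the camera images.
- gauge: yellow-handled taper gauge, 80 g, upright in the stand. Origin at the blade's tip; z up to the handle, x along the blade's width, y through its thickness. Steel blade 14 mm wide, 70 mm long, a wedge from 2 mm thick at the tip to 9 mm at the handle (1 mm per 10 mm). Handle 30 (x) x 20 (y) mm, from z = 70 to 130 mm: grip at z = 100 mm across the 20 mm to keep the blade square to the fingers
- stand: blue gauge stand, fixed: foot 75 x 70 mm, block 45 x 40 mm, 78 mm tall; origin at the centre of its underside, z up. The gauge starts in its central pocket, 19 (x) by 13 (y) mm, handle resting on the block's top, tip 8 mm above the underside, axes parallel to the stand's; lift it straight up by over 70 mm to clear
- clip_red: red contact clip, fixed on the 6 mm black panel; base 56 x 86 x 10 mm, origin at the centre of its underside; z up, y across the gap, x along the lips. Two upright copper plates 40 mm long (x) end on top in rolled lips of 4 mm radius, the narrowest place of the gap, which guide the blade in. Gap 4 to 6.5 mm. Lip centre lines 85 mm above the underside, 75 mm above the floor between the plates
- left_lip (a point): middle of the innermost line of the lip of the plate on the +y side of the red clip, 85 mm above its underside (the lip's top is 4 mm higher); it moves with the plate; axes as clip_red
- right_lip (a point): the same point on the plate on the -y side; the gap is the y distance between left_lip and right_lip, and the blade goes in midway between them
- left_plate (a joint): outward give of the +y plate of the red clip, m, 0 at rest; a spring of 6 N per mm, stop at 4 mm. Snug is 0.2 to 1.2 mm
- right_plate (a joint): outward give of the -y plate, m, same spring and same snug range. With the blade centred, each plate gives about 0.05 mm per mm that the blade goes down after first touch; at a snug fit the upward drag while sliding is some 2 to 11 N in all, depending on depth and friction, and it fades when the blade stops. An off-centre blade pushes sideways on one plate only
- clip_white: the other contact clip, the same shape with a white base and 5 mm gap, fixed and rigid, not to be touched; origin at the centre of its underside
- psu: loose aluminium power supply, 85 x 150 x 36 mm, on the panel; origin at the centre of its underside
- driver: loose black electric screwdriver lying down, 195 mm long, 34 mm thick; origin on the table under it, x towards the bit
- tray: loose blue screw tray, 100 x 75 x 30 mm; origin at the centre of its underside
Not all that is in view belongs to the job. What is shaped like the gauge but pink, purple or turquoise is not meant.

How it is judged:
On the way, in this order (a step that is already met when the one before it is completed fails the run):
1. the gauge is lifted out of its stand in the gripper (z of gauge in the frame of stand above 0.078 m and contact force between the fingers and gauge above 1 N), for 0.1 s.
2. the blade's tip is at least 10 mm down between the lips of the red clip (z of gauge in the frame of left_lip below -0.01 m and y of gauge in the frame of left_lip below 0.001 m and y of gauge in the frame of right_lip above -0.001 m and x of gauge in the frame of clip_red between -0.014 and 0.014 m), for 0.1 s.
At the end, for the whole second after the job is handed in: The gauge is still held in the fingers (over 2 N), at rest and upright within 0.12 rad, its blade between the lips of the red clip within 14 mm of their middle, and snug: each copper plate is pushed out by 0.2 to 1.2 mm (about 1 to 7 N on its spring) (value of joint left_plate between 0.0002 and 0.0012 m and value of joint right_plate between 0.0002 and 0.0012 m and z of gauge in the frame of left_lip between -0.073 and -0.016 m and y of gauge in the frame of left_lip below 0.001 m and y of gauge in the frame of right_lip above -0.001 m and x of gauge in the frame of clip_red between -0.014 and 0.014 m and angle between gauge's own z axis and vertical below 0.12 rad and contact force between the fingers and gauge above 2 N and linear speed of gauge below 0.01 m/s and contact force between the fingers and clip_red below 0.1 N); the arm keeps its last pose, push and grip.
It fails at once if a plate of the red clip is forced out by more than 2.5 mm (value of joint any of left_plate, right_plate above 0.0025 m).
It fails at once if the white clip is touched (contact force between clip_white and anything else above 0.5 N).
It fails at once if the power supply, screwdriver or screw tray is moved by more than 15 mm (distance of any of psu, driver, tray from where it was at the start of the episode above 0.015 m).
It also fails if it takes over 51 s, if anything falls off the work surface, if the arm or the gripper's body presses on something with over 40 N, if the wrist force passes 120 N, or if a joint passes its speed limit or range.

ROBOT

A 6-joint arm with a two-finger parallel gripper is mounted at the origin on the work surface. World frame = base frame: x ahead of the robot, y to its left, z up, the work surface at z = 0. Lengths are in m, angles in rad, forces in N, time in s.
With the tool pointing down it reaches from about 0.275 to 0.825 m from the base axis. Payload 4.9 kg.
Tool frame: the origin (TCP) lies midway between the tips of the shut fingers; the grasp point (between the pads) lies 19 mm behind it (bot.grip_depth is the distance from the TCP to the grasp point, in m); z points along the fingers, y is the line along which they close (so a half turn about z gives the same grasp; the last joint's range is limited). The gripper opens to 85 mm and grips with 20 to 120 N. Pads are 22 mm wide; open, the fingers measure 114 mm over their backs; the gripper's body (76 mm by 85 mm) begins 54 mm behind the grasp point. The pads swing forward as they close: fully open they stand 13 mm farther back than shut.
Start: joints at [-1.279, 0.326, -0.193, 1.052, 0, 1.437], TCP at [0.227, -0.501, 0.231] pointing down, gripper open.
Joint ranges: [-2.65, 2.65], [-0.97, 1.79], [-1.3, 1.35], [-1.93, 2.1], [-1.47, 1.37], [-3.14, 3.14]. Speed limits (rad/s): [2.57, 2.57, 3.14, 3.14, 3.14, 3.14].

INTERFACE

Orientations are given as a unit quaternion [w, x, y, z].
In Python, from cell import bot gives the robot as it stands. Calls block until the motion is done:
- bot.move_pose(position, orientation): joint-space move of the TCP to a pose.
- bot.move_linear(position, speed=0.15, rotation=None, until_force=None): straight line of the TCP; rotation=None keeps the orientation; speed is the mean speed in m/s. With until_force (N) it stops when the force on the tool has changed by that much, and returns True; else False.
- bot.goto_joints(angles): joint-space move.
- bot.set_gripper(opening, grasp_force=None): opening from 0.0 (shut) to 1.0 (fully open); grasp_force is the grip in N (None keeps the last); returns when the fingers have stopped.
- bot.wait(seconds).
- bot.solve_ik(position, orientation): joint angles nearest the present ones, or None.
- bot.camera(name): name is "side" or "top" or "wrist"; returns the picture (384x512x3 uint8, red, green, blue); there is no depth.
- bot.calibration(name): a dict with "mtx" (3x3 intrinsics, pixels), "extrinsics" (4x4, takes a point from world to camera coordinates); the wrist camera has in their place "hand_eye" (4x4, takes a point from camera to tool coordinates, whose origin is the TCP and whose axes are the flange's). Camera axes: x right, y down, z forward; pixel columns grow to the right and rows downward; lengths in m; the calibration is good to about 2 mm. A picture is of the moment at which its call begins: read the wrist's pose just before it. calibration takes no time and is no camera call.
A pose or a line that the arm cannot do raises bot.PlanningError and nothing moves.
- bot.close_job(): hands the job in; it is judged then, once.
Trained networks look in the newest picture that a camera, given by its name, has taken for a name from the list of things; names that differ only in an ending like _2 or _b are one class to them, and where a whole thing is asked for, a point or a joint stands for the part that bears it (a point fixed in the world has none). Each returns a list of dicts, best first, with "confidence" (0 to 1); they miss things now and then, are a little off and sometimes report something else, mostly with a low value. They report only what shows in the picture. A call takes as long as a camera call. They do not tell look-alikes from the thing itself.
- bot.search_frame(camera, thing): "bbox" ([left, top, width, height] in pixels, round what is visible of it).
Readings, each from a call of its own:
- bot.read_clock(): time.
- bot.read_joint_positions(): joint angles.
- bot.read_joint_vel(): joint speeds.
- bot.read_joint_efforts(): joint torques, N m.
- bot.read_position(): TCP position.
- bot.read_tool_rot(): TCP orientation.
- bot.read_ft_force(): force on the tool from outside, world axes, zero at the start.
- bot.read_moment(): the same for the moment, N m.
- bot.read_gripper_width(): opening from 0.0 (shut) to 1.0 (fully open).
- bot.read_finger_force(): force on a finger pad.
Only numpy, scipy, OpenCV 4.12 (cv2) and the standard library are available. Lean on these libraries where they do the work, as an engineer would, in place of code of your own. Each camera call takes 0.05 s, during which the arm holds its last target. There are 200 camera calls.

## Working session

There is one attempt and no reset: what is moved stays moved. The work goes in short steps, each a Python script; the robot and the scene stay as the last script left them, time stands still between calls to the robot, and variables do not carry over. Pictures are saved under pics/ and viewed, at most 10 in all, crops included, and the job is handed in when it is done.

```bash
mkdir -p pics; ls; python3 - <<'E'
from cell import bot
import cv2,numpy as np
ims=[]
for c in("side","top"):
    im=bot.camera(c); cv2.imwrite(f"pics/{c}0.png",im[...,::-1]); ims.append(im)
    for t in("gauge","stand","clip_red","clip_white","psu","driver","tray"):
        print(c,t,[(np.round(d["bbox"]).tolist(),round(d["confidence"],2)) for d in bot.search_frame(c,t)][:4])
    k=bot.calibration(c); print(np.round(k["mtx"],1).tolist(),np.round(k["extrinsics"],3).tolist())
print(bot.calibration("wrist"), bot.read_tool_rot(),bot.read_clock(),bot.grip_depth)
E
```

```text
pics
side gauge [([149.0, 355.0, 83.0, 28.0], 0.98), ([120.0, 248.0, 57.0, 41.0], 0.9), ([194.0, 236.0, 26.0, 31.0], 0.74), ([275.0, 243.0, 14.0, 48.0], 0.56)]
side stand [([190.0, 258.0, 49.0, 50.0], 0.81), ([288.0, 133.0, 23.0, 34.0], 0.31)]
side clip_red [([246.0, 160.0, 31.0, 39.0], 0.83)]
side clip_white [([290.0, 132.0, 24.0, 36.0], 0.93)]
side psu [([253.0, 122.0, 45.0, 28.0], 0.66), ([254.0, 159.0, 14.0, 32.0], 0.36)]
side driver [([209.0, 201.0, 53.0, 29.0], 0.7)]
side tray [([140.0, 198.0, 50.0, 35.0], 0.9)]
[[351.2, 0.0, 255.2], [0.0, 351.2, 190.4], [0.0, 0.0, 1.0]] [[-0.838, -0.545, -0.012, 0.483], [-0.295, 0.473, -0.83, 0.178], [0.458, -0.692, -0.557, 0.705], [0.0, 0.0, 0.0, 1.0]]
top gauge [([102.0, 228.0, 38.0, 31.0], 0.93), ([140.0, 164.0, 46.0, 12.0], 0.76), ([196.0, 232.0, 42.0, 30.0], 0.6), ([292.0, 173.0, 6.0, 16.0], 0.5)]
top stand [([160.0, 200.0, 30.0, 32.0], 0.67)]
top clip_red [([273.0, 172.0, 35.0, 23.0], 0.73)]
top clip_white [([348.0, 179.0, 25.0, 21.0], 0.67)]
top psu [([360.0, 123.0, 55.0, 36.0], 0.58)]
top driver [([240.0, 159.0, 15.0, 54.0], 0.61)]
top tray [([200.0, 118.0, 31.0, 34.0], 0.75)]
[[375.6, 0.0, 252.8], [0.0, 375.6, 190.9], [0.0, 0.0, 1.0]] [[0.006, -1.0, -0.006, 0.098], [-0.995, -0.005, -0.096, 0.544], [0.096, 0.007, -0.995, 1.063], [0.0, 0.0, 0.0, 1.0]]
{'mtx': array([[345.4499941 ,   0.        , 255.96439932],
       [  0.        , 345.4499941 , 187.15768747],
       [  0.        ,   0.        ,   1.        ]]), 'hand_eye': array([[-5.90444703e-04, -9.53764816e-01, -3.00553368e-01,
         7.61022670e-02],
       [ 9.99998269e-01, -3.27984321e-05, -1.86044061e-03,
        -1.35821211e-03],
       [ 1.76456511e-03, -3.00553946e-01,  9.53763184e-01,
        -1.42968918e-01],
       [ 0.00000000e+00,  0.00000000e+00,  0.00000000e+00,
         1.00000000e+00]])} [ 1.91005422e-05  9.77424035e-01  2.11287142e-01 -1.05779997e-06] 0.8 0.0187
```

View pics/side0.png

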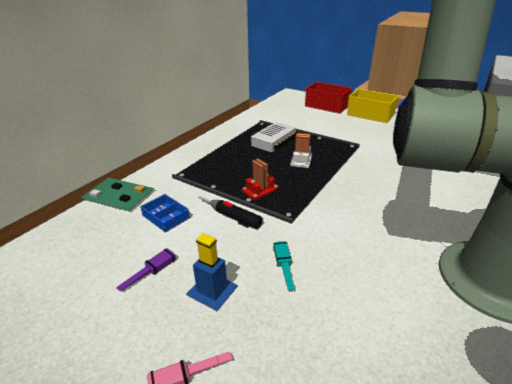

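View pics/top0.png

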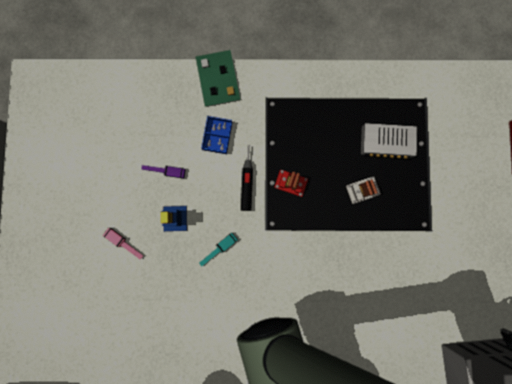

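Candidates for the gauge, by side-view pixel: pink (190,368), purple (150,268), turquoise (284,265) and the yellow handle in the blue stand (207,248). In the top view the yellow one is at (167,217), and it is my choice. The red clip is at side (261,180) and top (291,183), and the white clip is at top (362,190). Next I look straight down on the red clip and the stand with the wrist camera.

```bash
cat > h.py <<'E'
from cell import bot
import cv2,numpy as np
from scipy.spatial.transform import Rotation as Ro
def q(psi): return [0,np.cos(psi/2),np.sin(psi/2),0]   # tool down, tool x at yaw psi
def fixed(c,u,v,z):
    k=bot.calibration(c);E=k["extrinsics"];R,t=E[:3,:3],E[:3,3]
    C=-R.T@t; d=R.T@np.linalg.solve(k["mtx"],[u,v,1]); return C+d*(z-C[2])/d[2]
def wrist():
    p=bot.read_position();w=bot.read_tool_rot();im=bot.camera("wrist")
    T=np.eye(4);T[:3,:3]=Ro.from_quat([w[1],w[2],w[3],w[0]]).as_matrix();T[:3,3]=p
    k=bot.calibration("wrist");E=np.linalg.inv(T@k["hand_eye"])
    return im,k["mtx"]@E[:3]
def rect(im,P,c,z,size=0.12,s=4000):
    """ortho picture of plane z round c: column = -world y, row = -world x, s px per m"""
    n=int(size*s); H=P[:,:2].copy(); H=np.column_stack([P[:,0],P[:,1],P[:,2]*z+P[:,3]])
    A=np.array([[0,-1/s,c[0]+size/2],[-1/s,0,c[1]+size/2],[0,0,1]])
    return cv2.warpPerspective(im,H@A,(n,n),flags=cv2.INTER_LINEAR|cv2.WARP_INVERSE_MAP)
def toworld(uv,c,size=0.12,s=4000): return np.array([c[0]+size/2-uv[1]/s,c[1]+size/2-uv[0]/s])
E
python3 - <<'E'
from h import *
g=fixed("top",167,217,.138)[:2]; r=fixed("top",291,181,.09)[:2]
print("est",g,r)
out=[]
for n,c,z in(("clip",r,.095),("gauge",g,.138)):
    bot.move_pose([c[0]-.076,c[1],.23],q(0)); im,P=wrist()
    np.savez(f"{n}.npz",im=im,P=P,c=c); out.append(np.hstack([cv2.resize(im,(400,300)),cv2.resize(rect(im,P,c,z),(300,300))]))
    print(n,bot.read_position(),bot.read_joint_positions(),bot.read_clock())
cv2.imwrite("pics/w1.png",np.vstack(out)[...,::-1])
E
```

```text
est [0.46307824 0.32229755] [ 0.56461862 -0.0035052 ]
clip [ 0.48874982 -0.00423785  0.22999326] [-1.59716192e-01  2.14103980e-01 -3.48851881e-01  1.00773553e+00
 -1.78228816e-04  2.98308595e+00] 2.875
gauge [0.38714467 0.32222748 0.22997146] [ 5.47496029e-01  2.41770466e-01 -3.12665578e-01  1.01639413e+00
 -2.67211110e-06 -2.59385640e+00] 7.5167
```

View pics/w1.png

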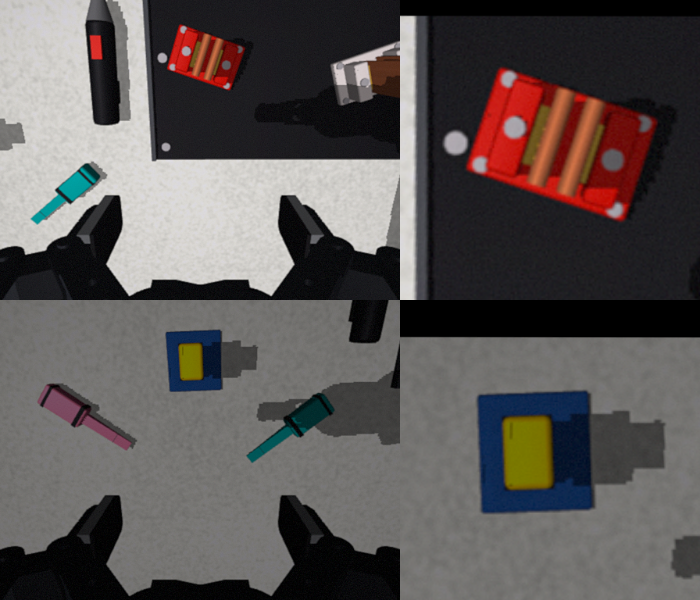

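The rectified views match the given sizes. The yellow handle top is about 20 x 30 mm with its long axis near world x. The red clip is turned by about -14° with its gap clearly visible. Next I measure both by colour and grip with tool yaw near π, which keeps joint 6 away from its limits.

```bash
python3 - <<'E'
from h import *
def blobs(n,z,lo,hi,minA):
    d=np.load(n+".npz"); c=d["c"]; R=rect(d["im"],d["P"],c,z); hsv=cv2.cvtColor(R,cv2.COLOR_RGB2HSV)
    m=cv2.inRange(hsv,lo,hi); m=cv2.morphologyEx(m,cv2.MORPH_OPEN,np.ones((5,5),np.uint8))
    for k in cv2.findContours(m,cv2.RETR_EXTERNAL,cv2.CHAIN_APPROX_NONE)[0]:
        if cv2.contourArea(k)<minA: continue
        ce,sz,a=cv2.minAreaRect(k); b=cv2.boxPoints((ce,sz,a)); e=max([b[1]-b[0],b[2]-b[1]],key=np.linalg.norm)
        yaw=np.arctan2(-e[0],-e[1]); yaw=(yaw+np.pi/2)%np.pi-np.pi/2
        print(n,toworld(ce,c).round(4),"size mm",(np.array(sz)/4).round(1),"yaw",yaw.round(3))
    return R,m
blobs("gauge",.138,(22,120,60),(35,255,255),2000)
R,m=blobs("clip",.095,(6,80,110),(16,255,255),800)
blobs("clip",.016,(0,200,60),(4,255,255),3000)
cv2.imwrite("pics/m.png",np.hstack([R[120:400,140:440],cv2.cvtColor(m,cv2.COLOR_GRAY2RGB)[120:400,140:440]])[...,::-1])
E
```

```text
gauge [0.4621 0.3313] size mm [29.4 19.3] yaw 0.04
clip [ 0.566  -0.0153] size mm [ 7.5 40.4] yaw -0.308
clip [ 0.57   -0.0033] size mm [ 7.4 40.5] yaw -0.317
clip [ 0.5677 -0.0095] size mm [86.3 56.2] yaw 1.249
```

View pics/m.png

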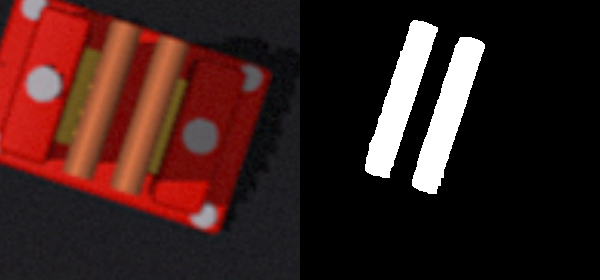

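Measured sizes agree: handle 29 x 19 mm, lips about 7.5 x 40 mm, base 86 x 56 mm, gap about 4.6 mm. I take one look at yaw π to cancel the hand-eye bias, then grip.

```bash
python3 - <<'E'
from h import *
psi=np.pi+.04; g=np.array([.4621,.3313])
bot.move_pose([g[0]+.076,g[1],.23],q(psi)); im,P=wrist()
R=rect(im,P,g,.138); m=cv2.inRange(cv2.cvtColor(R,cv2.COLOR_RGB2HSV),(22,120,60),(35,255,255))
m=cv2.morphologyEx(m,cv2.MORPH_OPEN,np.ones((5,5),np.uint8))
k=max(cv2.findContours(m,0,2)[0],key=cv2.contourArea); ce,sz,a=cv2.minAreaRect(k); g2=toworld(ce,g)
print(g2,np.array(sz)/4,a)
e=(g-g2)/2; g=(g+g2)/2; print("bias world at psi0",e,"g",g,"q",bot.read_joint_positions())
np.savez("g.npz",g=g,e=e)
if np.linalg.norm(e)<.003:
    bot.move_pose([*g,.20],q(psi)); bot.set_gripper(.6)
    bot.move_linear([*g,.0893],speed=.1)
    f0=bot.read_ft_force(); bot.set_gripper(0,40)
    print(bot.read_gripper_width(),bot.read_finger_force(),bot.read_ft_force()-f0)
    bot.move_linear([*g,.0893+.11],speed=.08)
    print(bot.read_gripper_width(),bot.read_finger_force(),bot.read_ft_force(),bot.read_clock())
    im=bot.camera("side"); s=cv2.resize(im[130:330,130:330],(400,400))
    cv2.imwrite("pics/lift.png",np.hstack([s,cv2.resize(bot.camera("wrist"),(400,400))])[...,::-1])
E
```

```text
[0.46212655 0.33134098] [29.20847702 19.40042305] 87.39744567871094
bias world at psi0 [-1.32732391e-05 -2.04887390e-05] g [0.46211327 0.33132049] q [4.35269244e-01 4.80754044e-01 3.96380429e-02 1.12965648e+00
 2.21909221e-05 3.94951753e-01]
0.23189779034551436 39.27218198776245 [-1.01438475  1.08906504  4.44376124]
0.22867575058032774 39.05823111534119 [-0.21593774 -0.35558732  0.94139228] 14.1083
```

View pics/lift.png

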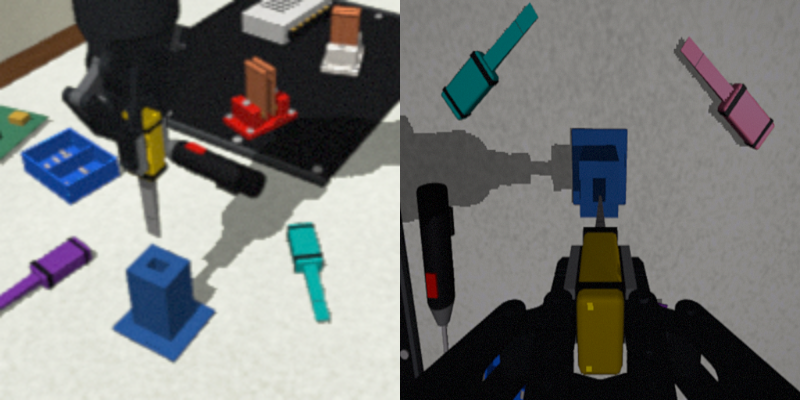

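The gauge is out, upright and square, and the hand-eye bias is about zero. I move it over the red gap and check the centring from close by.

```bash
python3 - <<'E'
from h import *
psi=np.pi-.318; c=np.array([.568,-.0093])
bot.move_pose([*c,.235],q(psi)); bot.move_linear([*c,.181],speed=.08)
print(bot.read_position(),bot.read_tool_rot(),bot.read_ft_force(),bot.read_clock())
im,P=wrist(); np.savez("hov.npz",im=im,P=P)
x=np.array([np.cos(psi),np.sin(psi)]); 
pts={}
for n,z in(("tip",.0997),("lip",.091)):
    for s in(-.02,-.007,.007,.02):
        w=P@[*(c+s*x),z,1]; pts[n,s]=w[:2]/w[2]; print(n,s,pts[n,s].round(1))
u,v=pts["tip",.007].astype(int); print(u,v)
u0,v0=max(u-60,0),max(v-50,0)
cv2.imwrite("pics/hov.png",cv2.resize(im[v0:v0+90,u0:u0+120],None,fx=6,fy=6,interpolation=cv2.INTER_CUBIC)[...,::-1])
E
```

```text
[ 0.56834926 -0.00926033  0.18137811] [3.40444890e-04 1.58269529e-01 9.87395888e-01 1.00990431e-05] [ 0.06987508  0.43630704 -0.49203994] 16.375
tip -0.02 [254.7 224.3]
tip -0.007 [254.7 207. ]
tip 0.007 [254.7 187.8]
tip 0.02 [254.6 169.4]
lip -0.02 [254.8 219.5]
lip -0.007 [254.7 202.7]
lip 0.007 [254.7 184.1]
lip 0.02 [254.7 166.2]
254 187
```

View pics/hov.png

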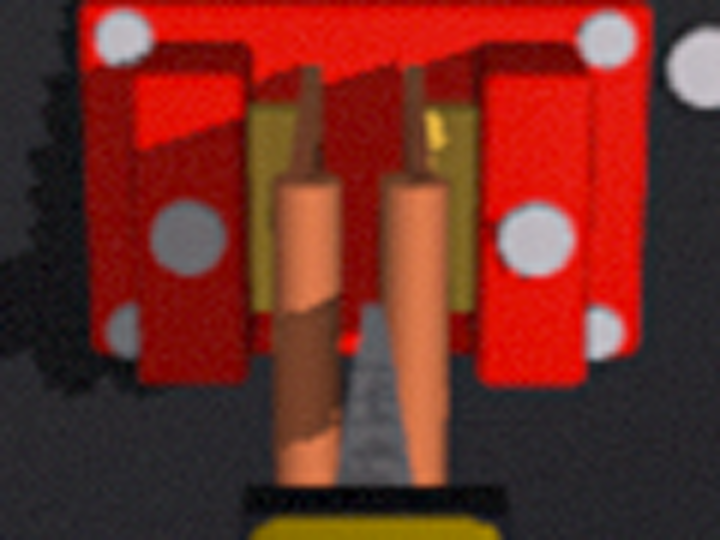

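The tip is just above the lips and roughly aligned. In crop pixels the lip inner edges are at 341 and 384, so the middle is about 362. The blade centre is at about 373, roughly 1 mm to the right (tool +y). I measure this at sub-pixel level and correct it.

```bash
cat >> h.py <<'E'
def centring(im,P):
    """mean columns of blade tip and of each lip, and px/mm"""
    hsv=cv2.cvtColor(im,cv2.COLOR_RGB2HSV).astype(int)
    bl,l,r,li=[],[],[],[]
    for v in range(170,186):
        row=hsv[v]; u=np.arange(225,290)
        cop=[x for x in u if 6<=row[x,0]<=16 and 80<=row[x,1]<=200 and row[x,2]>75]
        a=[x for x in cop if x<254];b=[x for x in cop if x>=254]
        if a and b: l.append(np.mean(a));r.append(np.mean(b));li.append((max(a),min(b)))
    for v in range(188,198):
        x=[x for x in range(244,268) if hsv[v,x,1]<70 and hsv[v,x,2]>50]
        if x: bl.append((round(np.mean(x),1),len(x)))
    return np.median(l),np.median(r),bl
E
python3 - <<'E'
from h import *
d=np.load("hov.npz"); l,r,b=centring(d["im"],d["P"]); print(l,r,(l+r)/2,b)
g=cv2.cvtColor(d["im"],cv2.COLOR_RGB2HSV)
for v in(175,192,200): print(v,g[v,238:270].tolist())
E
```

```text
245.0 262.5 253.75 [(np.float64(256.0), 3), (np.float64(256.0), 3), (np.float64(256.0), 3), (np.float64(256.0), 3), (np.float64(256.5), 4), (np.float64(256.5), 4), (np.float64(256.0), 5), (np.float64(256.0), 5), (np.float64(255.5), 6), (np.float64(255.0), 7)]
175 [[21, 184, 119], [15, 169, 104], [8, 158, 124], [9, 165, 155], [9, 165, 181], [9, 168, 196], [9, 166, 212], [10, 167, 218], [9, 168, 219], [10, 166, 212], [9, 167, 200], [10, 162, 176], [7, 172, 141], [3, 220, 124], [1, 255, 126], [179, 243, 129], [2, 239, 131], [0, 228, 132], [1, 240, 116], [7, 195, 98], [10, 162, 118], [9, 165, 151], [9, 164, 174], [9, 167, 192], [9, 168, 206], [10, 169, 216], [10, 170, 221], [9, 166, 215], [8, 165, 204], [9, 164, 184], [13, 177, 143], [21, 180, 119]]
192 [[1, 241, 131], [7, 195, 119], [10, 161, 106], [9, 158, 108], [8, 158, 113], [9, 171, 118], [9, 165, 122], [9, 159, 120], [9, 162, 118], [9, 171, 109], [9, 163, 100], [12, 187, 82], [4, 193, 98], [1, 237, 153], [0, 254, 177], [0, 216, 162], [0, 98, 127], [114, 13, 99], [109, 21, 98], [120, 18, 101], [4, 67, 110], [8, 148, 145], [9, 171, 176], [9, 170, 194], [9, 166, 209], [9, 165, 218], [10, 165, 220], [9, 167, 212], [9, 166, 201], [9, 162, 178], [7, 183, 141], [1, 245, 126]]
200 [[116, 38, 47], [7, 106, 65], [9, 163, 94], [8, 157, 112], [9, 164, 115], [9, 162, 120], [10, 164, 121], [10, 171, 118], [9, 159, 117], [9, 169, 110], [9, 168, 102], [10, 167, 90], [7, 137, 65], [174, 32, 40], [125, 22, 70], [138, 14, 93], [150, 8, 101], [140, 16, 95], [143, 12, 86], [135, 6, 86], [126, 14, 92], [175, 31, 100], [8, 132, 156], [9, 169, 198], [9, 166, 212], [9, 168, 217], [9, 164, 219], [9, 167, 212], [9, 168, 200], [10, 171, 176], [8, 153, 117], [156, 30, 42]]
```

```bash
python3 - <<'E'
from h import *
print(bot.calibration("wrist")["hand_eye"].round(5).tolist())
im,P=wrist(); p=bot.read_position();w=bot.read_tool_rot(); R=Ro.from_quat([w[1],w[2],w[3],w[0]]).as_matrix()
print(p,w,R.round(4).tolist(),bot.read_joint_positions().round(4))
for h in(0,.05,.0813):
    a=P@np.r_[p+R@[0,0,h],1]; print(h,(a[:2]/a[2]).round(2))
print(centring(im,P))
E
```

```text
[[-0.00059, -0.95397, -0.29991, 0.07847], [1.0, -0.00102, 0.00125, 0.00043], [-0.0015, -0.29991, 0.95397, -0.14297], [0.0, 0.0, 0.0, 1.0]]
[ 0.56853155 -0.00936083  0.18171683] [6.68930163e-04 1.58327505e-01 9.87386426e-01 7.08906404e-06] [[-0.9499, 0.3127, 0.0013], [0.3127, 0.9499, -0.0002], [-0.0013, 0.0002, -1.0]] [-0.1463  0.396  -0.2217  0.9518 -0.      0.1717]
0 [254.62 256.45]
0.05 [254.81 215.58]
0.0813 [254.89 198.36]
(np.float64(244.75), np.float64(262.5), [(np.float64(256.0), 3), (np.float64(256.0), 3), (np.float64(256.0), 3), (np.float64(256.0), 3), (np.float64(256.5), 4), (np.float64(256.5), 4), (np.float64(256.0), 5), (np.float64(256.0), 5), (np.float64(255.0), 7), (np.float64(255.5), 6)])
```

The calibration varies between sessions, so I rely on the relative image: blade at 256.0, gap middle at about 253.7, at 1.42 px/mm. I shift 1.6 mm along tool -y and check again.

```bash
python3 - <<'E'
from h import *
psi=np.pi-.318; y=np.array([np.sin(psi),-np.cos(psi)])
c=np.array([.568,-.0093])-.0016*y
bot.move_linear([*c,.181],speed=.02); bot.wait(.3)
im,P=wrist(); l,r,b=centring(im,P); print(c,bot.read_position(),l,r,(l+r)/2,b)
u0,v0=194,137
cv2.imwrite("pics/hov2.png",cv2.resize(im[v0:v0+90,u0:u0+120],None,fx=6,fy=6,interpolation=cv2.INTER_CUBIC)[...,::-1])
print(bot.read_clock())
E
```

```text
[ 0.56749973 -0.01081978] [ 0.56749822 -0.01078716  0.18100682] 247.0 265.0 256.0 [(np.float64(256.0), 3), (np.float64(256.0), 3), (np.float64(256.0), 3), (np.float64(256.0), 3), (np.float64(256.0), 3), (np.float64(256.0), 3), (np.float64(255.5), 4), (np.float64(256.0), 5), (np.float64(255.5), 6), (np.float64(256.0), 7)]
17.075
```

View pics/hov2.png

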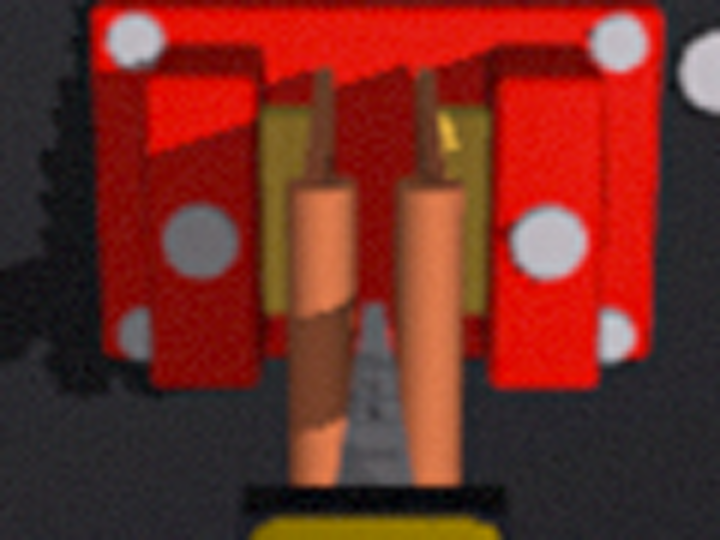

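Now the blade (373) sits within 0.3 mm of the gap middle (376). I lower it with a force guard, then go on in small steps while watching lateral and vertical force.

```bash
cat >> h.py <<'E'
psi=np.pi-.318; X=np.array([np.cos(psi),np.sin(psi),0]); Y=np.array([np.sin(psi),-np.cos(psi),0])
def frc(n=5):
    f=np.mean([bot.read_ft_force() for _ in range(n)],0); return np.array([f@X,f@Y,f[2]])
E
python3 - <<'E'
from h import *
c=np.array([.5675,-.01082]); f0=frc(); np.save("f0.npy",f0); print(f0, np.std([bot.read_ft_force() for _ in range(10)],0),bot.read_clock())
print(bot.move_linear([*c,.158],speed=.03,until_force=4))
print(bot.read_position(),frc()-f0)
for z in np.arange(.156,.1449,-.002):
    hit=bot.move_linear([*c,z],speed=.01,until_force=5); d=frc()-f0
    print(round((.1723-bot.read_position()[2])*1e3,1),d.round(2),hit)
    if abs(d[1])>2 or hit: break
print(bot.read_clock(),bot.read_position())
E
```

```text
[ 0.12781646 -0.27031812 -1.06130706] [0. 0. 0.] 17.075
False
[ 0.56765054 -0.01083014  0.1581422 ] [-0.76485478  0.56752642  0.82356856]
16.3 [-0.64  0.65 -0.18] False
18.4 [-0.36 -0.39  0.24] False
20.4 [-0.68  0.76  0.11] False
22.4 [-0.87 -0.    0.83] False
24.4 [-0.13  1.1   1.15] False
26.4 [-0.9   0.43  0.04] False
20.0917 [ 0.56743613 -0.01077049  0.14591105]
```

```bash
cat >> h.py <<'E'
def frcw(n=12):
    o=[]
    for _ in range(n): bot.wait(.02); o.append(bot.read_ft_force())
    f=np.mean(o,0); return np.array([f@X,f@Y,f[2]])
E
python3 - <<'E'
from h import *
c=np.array([.5675,-.01082]); f0=np.load("f0.npy")
print("base",frcw()-f0)
for z in np.arange(.144,.1375,-.0015):
    hit=bot.move_linear([*c,z],speed=.01,until_force=8); a=frc()[2]-f0[2]; d=frcw()-f0
    print(round((.1723-bot.read_position()[2])*1e3,1),"moving fz",a.round(2),d.round(2),hit,bot.read_finger_force())
    if abs(d[1])>2.2 or hit: break
print(bot.read_clock(),bot.read_position())
E
```

```text
base [-0.1389531   0.29167925  0.24520952]
28.4 moving fz -0.52 [-0.32  0.63 -0.  ] False 39.01265859603882
29.8 moving fz -0.49 [-0.71  0.3  -0.27] False 39.01852369308472
31.3 moving fz 0.57 [-1.01  0.65  0.42] False 39.0498948097229
32.8 moving fz -0.47 [-0.73  0.77  0.35] False 39.11465048789978
34.3 moving fz 0.48 [-0.38  0.6   0.58] False 39.16167676448822
22.8417 [ 0.56748767 -0.01080731  0.13795534]
```

Little force yet at 34 mm. A short sideways scan (±1 mm, well below the 2.5 mm limit) will give both the true centre and the remaining clearance.

```bash
cat >> h.py <<'E'
def scan(c,z,offs):
    f0=np.load("f0.npy"); o=[]
    for s in offs:
        bot.move_linear([c[0]+s*Y[0],c[1]+s*Y[1],z],speed=.01); d=frcw(10)-f0
        p=bot.read_position(); o.append(((p[:2]-c)@Y[:2]*1e3,d[1])); print(np.round(o[-1],2),d.round(2))
    return np.array(o)
E
python3 - <<'E'
from h import *
scan(np.array([.5675,-.01082]),.138,[-.0005,-.001,.0005,.001,0])
print(bot.read_clock())
E
```

```text
[-0.25  1.95] [-0.74  1.95  0.24]
[-0.61  4.37] [-1.    4.37 -0.12]
[0.02 1.26] [-0.91  1.26  0.46]
[ 0.43 -1.84] [-0.86 -1.84  0.83]
[ 0.13 -0.29] [-0.56 -0.29  0.51]
24.975
```

The lateral force flips on both sides with about 6 N/mm and no free play. First touch is therefore at about 34 mm depth, centred at y ≈ +0.05 mm. Snug (about 0.65 mm each) should be about 13 mm deeper.

```bash
python3 - <<'E'
from h import *
c=np.array([.5675,-.01082])+.00005*Y[:2]; f0=np.load("f0.npy")
for z in (.135,.132,.129,.126):
    hit=bot.move_linear([*c,z],speed=.012,until_force=15); a=frc()-f0; d=frcw(8)-f0; p=bot.read_position()
    print(round((.1723-p[2])*1e3,1),((p[:2]-c)@Y[:2]*1e3).round(2),"moving",a.round(2),"still",d.round(2),hit)
    if abs(d[1])>3.5 or hit: break
scan(c,z,[-.0005,.0005,0])
print(bot.read_clock())
E
```

```text
37.4 0.05 moving [-0.69 -0.34  1.59] still [-0.93 -0.25  0.8 ] False
40.4 0.07 moving [-1.62  0.53  1.73] still [-0.96 -0.02  1.64] False
43.3 0.02 moving [-0.21  0.23  3.01] still [-0.91 -0.27  2.13] False
46.4 0.01 moving [-1.66  0.15  3.25] still [-0.85  0.21  3.25] False
[-0.24  1.57] [-1.31  1.57  2.24]
[ 0.16 -0.75] [-1.44 -0.75  1.86]
[0.04 0.24] [-1.96  0.24  1.25]
28.3583
```

The drag rises steadily from about 34 mm and lateral force is balanced, so each plate gives about 0.6 to 0.9 mm, which is snug. One last look before handing in.

```bash
python3 - <<'E'
from h import *
bot.wait(.3); print(bot.read_position(),bot.read_finger_force(),bot.read_gripper_width(),frc()-np.load("f0.npy"),bot.read_clock())
im=bot.camera("side"); a=cv2.resize(im[90:210,200:320],(480,480),interpolation=cv2.INTER_CUBIC)
b=cv2.resize(bot.camera("wrist")[100:280,180:330],(300,360)); b=cv2.copyMakeBorder(b,0,120,0,0,0)
cv2.imwrite("pics/fin.png",np.hstack([a,b])[...,::-1])
E
```

```text
[ 0.56752295 -0.01076199  0.12597246] 39.52345311641693 0.2275788550424993 [-1.99657184  0.36598271  1.33977829] 28.6583
```

View pics/fin.png

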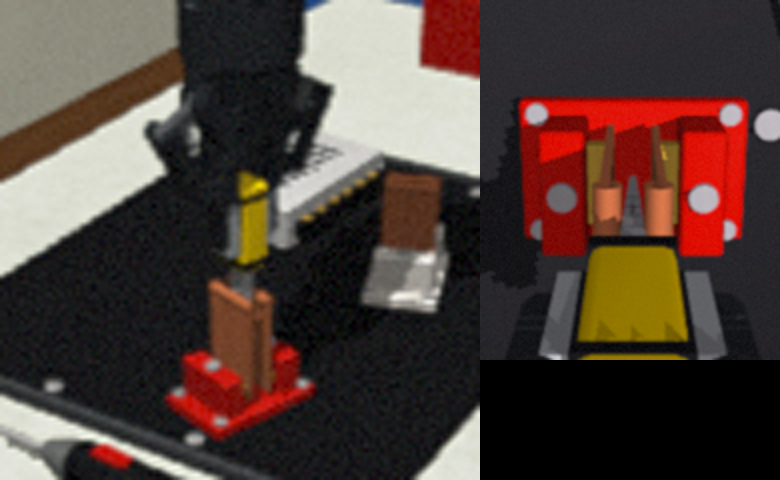

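The gauge is upright with its blade centred between the two plates. The clip's surroundings are untouched and the fingers are clear of the lips, so I hand it in.

```bash
python3 -c "
from cell import bot
print(bot.close_job(),bot.read_clock())"
```

```text
the job is handed in; nothing more can be done
the job is handed in; nothing more can be done
```

I handed the job in with the yellow gauge held upright and its blade centred about 46 mm down in the red clip, each plate pushed out an estimated 0.6–1.0 mm (snug is 0.2–1.2 mm; inferred from drag and camera views, not read directly); the verdict was not shown.

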